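Seat the plug-in module and hold the sprung fixture lid at its index

TASK

Slide the plug-in module into the shielded test fixture, leaving the lid shut, until you feel it seat fully home against the stop hidden inside. Then lift the fixture's sprung lid by its bar handle until the lid is in line with the index arm at its side, and finish while holding it still there, since the spring would shut it. Do not shift the index arm or disturb the other things on the bench.

Things in the scene. Friction and masses are not known exactly. Their poses are not given: they have to be found in the camera images.
- fixture: Fixed grey test fixture. Origin at table level under the centre of its box, z up; x points from its front (towards the robot) to its rear hinge. Box 140 (x) x 160 (y) mm, 56 mm high without lid. Steel base plate 6 mm thick, 180 mm wide, from x = -130 to +85 mm. A thin dark quarter plate with ticks stands at y = +90 mm, radius 110 mm about the hinge.
- mouth (a point): Bottom centre of the mouth in the fixture's front wall, on the base plate: fixture x = -70 mm, y = 0, 6 mm above the table; same axes as the fixture. The mouth is 48 mm wide, 42 mm high. Two rails 14 mm high, from 50 mm before to 110 mm behind this point, guide the module straight along x with 2 mm play on either side.
- module_center (a point): Middle of the loose plug-in module: an aluminium bar 160 mm long in all, 40 wide, 25 mm high, 0.14 to 0.28 kg, lying on the base plate between the rails, nose already in the mouth, 25 to 75 mm short of the stop. x points to its nose, the way it slides in. Pushed on its end plate along x it slides at about 1 to 4 N until it meets the stop, which does not give.
- module_tail (a point): Centre of the outer face of the module's grey end plate, where it is pushed: 56 wide, 34 high, 6 mm thick, its lower edge 6 mm and this point 23 mm above the table, 80 mm behind the module's middle. Once seated it lies 136 to 160 mm in front of the fixture's origin.
- module_nose (a point): Centre of the module's front end face, 160 mm ahead of the outer face of the end plate, 18.5 mm above the table.
- stop_face (a point): Centre of the front face of the steel stop block (36 wide, 22 mm high) on the base plate inside the box, on the line y = 0, hidden by the lid. It is fixed at a depth that differs from start to start: fixture x = 0 to +24 mm. The module is home when its nose touches this face.
- lid (a joint): Angle of the lid, rad: 0 shut (level), growing as its front edge rises, at most 1.5. A spring shuts it: with the lid's weight, it takes roughly 5 N at the handle to start and 6 to 9 N (square to the lid) further up.
- lid_handle (a point): Middle of the lid's handle, a level round steel bar 12 mm thick, 100 mm long along the fixture's y, held at its ends by 10 mm rods 35 mm in front of the lid's edge (free gap 29 mm). In the lid's plane, 175 mm from the hinge axis; at lid angle a it is 175 cos(a) mm in front of and 175 sin(a) mm above the axis, so 62 mm above the table when shut. It may turn between gripping fingers.
- lid_hinge (a point): On the hinge axis (along the fixture's y), middle of the lid's width: fixture x = +70 mm, 62 mm above the table. The lid plate is 160 wide, 8 mm thick and reaches from here to 140 mm in front. x of this frame runs in the lid's plane, away from the handle.
- index (a joint): Angle of the index arm, rad, on the same axis and counted like the lid's: the lid is in line with it when the two joint values are equal. The arm differs from start to start, 0.4 to 1.0, and stays where it is.
- index_tip (a point): Tip of the index arm: a thin plain aluminium arm 14 mm high, 6 mm thick with a 28 mm disc at the end, 175 mm from the hinge axis, outside the lid at fixture y = +101 mm; in line with the lid's handle bar when the lid is at the marked angle. x of this frame runs along the arm towards the hinge.
- adapter: Bystander, to be left alone: brass coaxial adapter standing upright, 22 mm across, 40 mm high; origin under its centre.
- pot: Bystander, to be left alone: small black open bowl, 60 mm across, 35 mm high; origin under its centre.
- spanner: Bystander, to be left alone: steel spanner 130 mm long lying along its x; origin under its middle.
- driver: Bystander, to be left alone: screwdriver with black handle lying along its x; origin under its middle.
- tape: Bystander, to be left alone: black roll of tape lying flat, 90 mm across, 20 mm high; origin under its centre.
- meter: Bystander, to be left alone: grey handheld meter 150 x 75 x 32 mm lying flat; origin under its centre.
- notebook: Bystander, to be left alone: grey notebook 150 x 110 x 14 mm; origin under its centre.

How it is judged:
By the outcome, as a careful person would: the job done as asked, in the order asked, and still so for the second after the job is handed in, while the arm keeps its last pose, push and grip.
It also fails if it takes over 61 s, if anything falls off the work surface, if the arm or the gripper's body presses on something with over 40 N, if the wrist force passes 120 N, or if a joint passes its speed limit or range.

ROBOT

A 7-joint arm with a two-finger parallel gripper is mounted at the origin on the work surface. World frame = base frame: x ahead of the robot, y to its left, z up, the work surface at z = 0. Lengths are in m, angles in rad, forces in N, time in s.
With the tool pointing down it reaches from about 0.425 to 0.875 m from the base axis. Payload 8.4 kg.
Tool frame: the origin (TCP) lies at the very end of the fingers, on their centre line; the grasp point (between the pads) lies 19 mm behind it; z points along the fingers, y is the direction in which the jaws open and shut (so a half turn about z gives the same grasp; the last joint's range is limited). The gripper opens to 87 mm and grips with 3 to 60 N. Pads are 19 mm wide; open, the fingers measure 117 mm over their backs; the gripper's body (75 mm by 190 mm) begins 51 mm behind the grasp point.
Start: joints at [-1.369, 0.333, 0.04, 1.465, -0.013, 1.343, -0.059], TCP at [0.193, 0.621, 0.223] pointing down, gripper open.
Joint ranges: [-2.58, 2.58], [-0.38, 2.09], [-1.3, 1.39], [0.25, 2.4], [-1.5, 4.64], [0.08, 2.09], [-2.65, 2.65]. Speed limits (rad/s): [2.22, 2.22, 2.79, 2.79, 3.14, 3.14, 3.14].

INTERFACE

Orientations are given as a unit quaternion [x, y, z, w].
In Python, from workcell import * gives the robot as it stands. The module is installed in compiled form; this text tells all that it offers.
- The arm moves only by the tool servo_tool, never from a script. Its argument "steps" is a list of rows, each an object with "translation": the shift along the tool's x, y, z scaled (see below), a list of three; "dr": the turn, a rotation vector about the tool's x, y, z scaled (see below), a list of three. In form: [{"translation": [x, y, z], "dr": [rx, ry, rz]}, ...]. A call has 1 to 12 rows; each row shifts and turns the commanded pose from where the row before left it, along the tool's axes as they then stand; what a row does not reach is not made up. The controller multiplies each number of a shift by 4 cm and each number of a turn by 8 degrees. A row lasts 1/8 s, in which the tool goes at most 62.5 mm and 10.7 degrees, less where a joint would pass 70% of its speed; a pose out of reach is approached as far as the arm can. A call with a number of a shift or a turn outside -1 to 1 is refused whole. A call with a gripper value outside its range is refused whole. "grip" is the finger opening in mm, from 0 to 87, set as the call begins (left out, the last holds). The fingers move at their own pace and stop on an object; the grip force is fixed at half the most. Time passes only in rows, so rows that do not move let the fingers close. It gives the time, the measured TCP pose, the force and the opening at its end, in the units of the state.
- sense(): the state, without advancing time (a new reading comes with each control period).
- read_camera(name): name is "scene" or "top" or "wrist"; returns the picture (400x640x3 uint8, red, green, blue); there is no depth.
- get_calibration(name): a dict with "fx", "fy", "cx", "cy" (pixels), "position" and "attitude" of the camera in the world; the wrist camera has in their place "tool_from_camera" (4x4, takes a point from camera to tool coordinates, whose origin is the TCP and whose axes are the flange's). Camera axes: x right, y up, looking along -z (the intrinsics and any distortion apply to the point x, -y, -z); pixel columns grow to the right and rows downward; lengths in m; the calibration is good to about 2 mm. A picture is of the moment at which its call begins: read the wrist's pose just before it. get_calibration takes no time and is no camera call.
- job_done(): hands the job in, once; it reports no verdict.
The state is a dict: "time_s": time; "qpos": joint angles; "qvel": joint speeds; "effort": joint torques, N m; "eef_pos": TCP position; "orientation": TCP orientation; "force": force on the tool from outside, world axes, zero at the start; "ft_torque": the same for the moment, N m; "gripper_width": finger opening in m.
Only numpy, scipy, OpenCV 4.12 (cv2) and the standard library are available. Lean on these libraries where they do the work, as an engineer would, in place of code of your own. Each camera call takes 0.05 s, during which the arm holds its last target.

## Working session

There is one attempt and no reset: what is moved stays moved. The work goes in short steps, Python scripts to look and compute and a tool call to move; the robot and the scene stay as the last step left them, time stands still between calls to the robot, and variables do not carry over. Pictures are saved under pics/ and viewed, and the job is handed in when it is done.

Besides the shell and the picture viewer there is one more tool, called after "Call:" by a JSON object that holds its "op" and its "data". servo_tool: Moves the arm, as the interface text tells. Its arguments: {"type":"object","properties":{"steps":{"type":"array","items":{"type":"object","properties":{"translation":{"type":"array","items":{"type":"number","minimum":-1,"maximum":1}},"dr":{"type":"array","items":{"type":"number","minimum":-1,"maximum":1}}}}},"grip":{"type":"number"}},"required":["steps"]}

```bash
mkdir -p pics; python3 - <<'E'
from workcell import *
import cv2
s=sense()
print({k:s[k] for k in s})
for n in ("scene","top","wrist"):
    print(n,get_calibration(n))
    cv2.imwrite(f"pics/{n}0.png",read_camera(n)[:,:,::-1])
E
```

```text
{'time_s': 0.0, 'qpos': array([-1.369221  ,  0.33390025,  0.03987768,  1.46626046, -0.01344624,
        1.34330515, -0.05851029]), 'qvel': array([ 0.00172717, -0.00063626,  0.00126975,  0.00136799, -0.00035013,
       -0.00024933, -0.00032555]), 'effort': array([ 1.74839392e-04, -6.56357288e+01,  1.33540213e+00, -4.03803420e+01,
       -5.96567220e-02,  4.45946690e-02,  1.74156507e-04]), 'eef_pos': array([0.19244534, 0.62036821, 0.22167149]), 'orientation': array([ 1.49841900e-01,  9.88709644e-01, -7.98846462e-04, -8.81087612e-05]), 'force': array([ 0.07506495, -0.44648968, -0.257397  ]), 'ft_torque': array([-0.06022095, -0.00340593, -0.01222115]), 'gripper_width': 0.08690664892455649}
scene {'fx': 377.18379883763004, 'fy': 377.18379883763004, 'cx': 319.13586949655934, 'cy': 199.262919051436, 'position': array([1.14127826, 0.44409072, 1.16140325]), 'attitude': array([0.12663396, 0.2543704 , 0.86923341, 0.40458969])}
top {'fx': 400.69728104652523, 'fy': 400.69728104652523, 'cx': 321.08271003098565, 'cy': 195.88045379265566, 'position': array([0.48365621, 0.00574361, 1.2929616 ]), 'attitude': array([ 0.02729523, -0.02856555, -0.69651873,  0.71645003])}
wrist {'fx': 347.6805671209936, 'fy': 347.6805671209936, 'cx': 322.8610597956066, 'cy': 199.20207556336868, 'tool_from_camera': array([[ 7.27387800e-04,  9.62030564e-01,  2.72940772e-01,
         7.54998727e-02],
       [ 9.99999681e-01, -6.09390240e-04, -5.17092153e-04,
        -3.00785416e-04],
       [-3.31131013e-04,  2.72941061e-01, -9.62030700e-01,
        -1.62024499e-01],
       [ 0.00000000e+00,  0.00000000e+00,  0.00000000e+00,
         1.00000000e+00]])}
```

View pics/scene0.png

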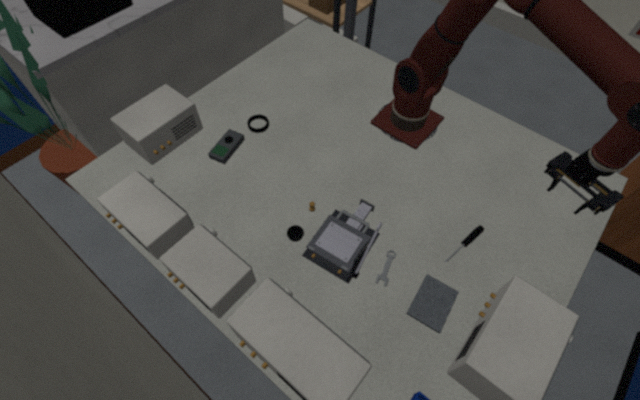

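View pics/top0.png

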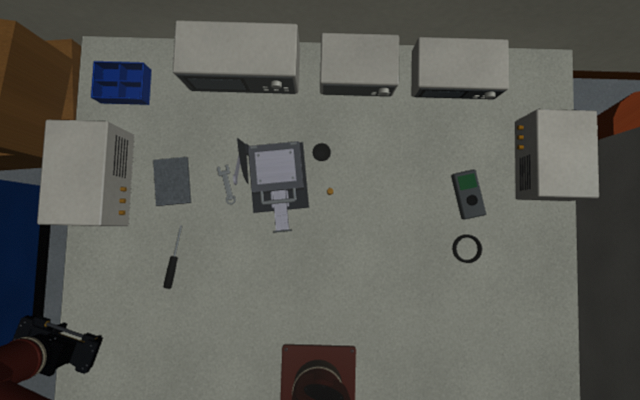

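View pics/wrist0.png

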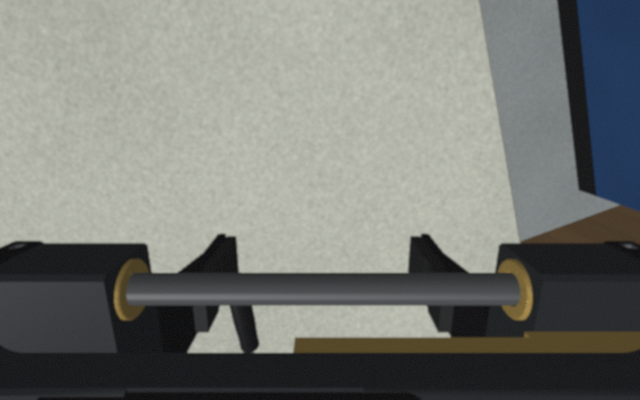

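```bash
cat > h.py <<'E'
import numpy as np, cv2
from scipy.spatial.transform import Rotation as R
from workcell import *
def cam(n,s=None):
    c=get_calibration(n)
    K=np.array([[c['fx'],0,c['cx']],[0,c['fy'],c['cy']],[0,0,1]])
    if n=='wrist':
        T=np.array(c['tool_from_camera']); Rt=R.from_quat(s['orientation']).as_matrix()
        return K,Rt@T[:3,:3],Rt@T[:3,3]+np.array(s['eef_pos'])
    return K,R.from_quat(c['attitude']).as_matrix(),np.array(c['position'])
def ray(C,u,v):
    K,Rm,p=C
    d=np.array([(u-K[0,2])/K[0,0],-(v-K[1,2])/K[1,1],-1]); d=Rm@d
    return p,d/np.linalg.norm(d)
def onz(C,u,v,z):
    p,d=ray(C,u,v); return p+d*(z-p[2])/d[2]
def proj(C,X):
    K,Rm,p=C
    q=Rm.T@(np.asarray(X)-p); return np.array([K[0,2]+K[0,0]*q[0]/-q[2],K[1,2]+K[1,1]*q[1]/q[2]])
def tri(C1,a,C2,b):
    p1,d1=ray(C1,*a);p2,d2=ray(C2,*b)
    A=np.stack([d1,-d2],1); t=np.linalg.lstsq(A,p2-p1,rcond=None)[0]
    x=p1+d1*t[0];y=p2+d2*t[1]; return (x+y)/2,np.linalg.norm(x-y)
E
python3 - <<'E'
from h import *
a=cv2.imread('pics/top0.png'); cv2.imwrite('pics/topc.png',cv2.resize(a[120:250,210:350],None,fx=5,fy=5,interpolation=cv2.INTER_CUBIC)[:600])
a=cv2.imread('pics/scene0.png'); cv2.imwrite('pics/scenec.png',cv2.resize(a[190:290,280:400],None,fx=6,fy=6,interpolation=cv2.INTER_CUBIC))
C=cam('top')
for u,v in [(275,170),(330,191),(321,152)]: print(onz(C,u,v,0.0))
E
```

```text
[0.66622072 0.15705248 0.        ]
[ 0.60273678 -0.02357725  0.        ]
[0.72972307 0.00916706 0.        ]
```

View pics/topc.png

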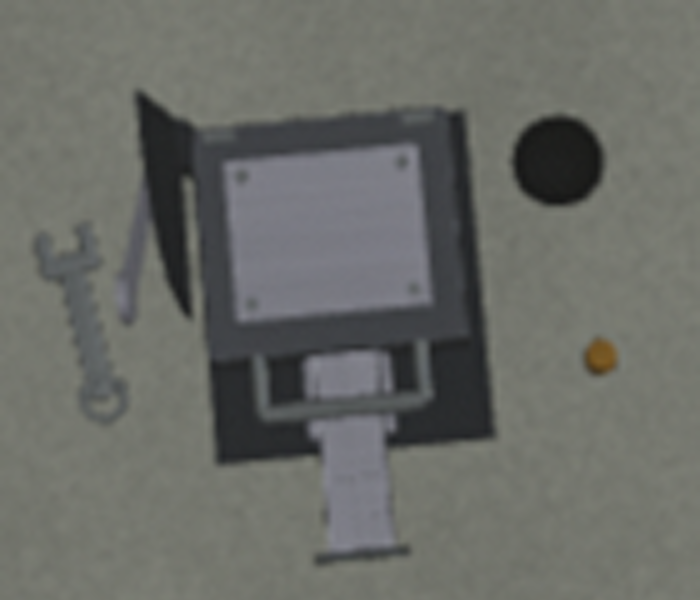

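View pics/scenec.png

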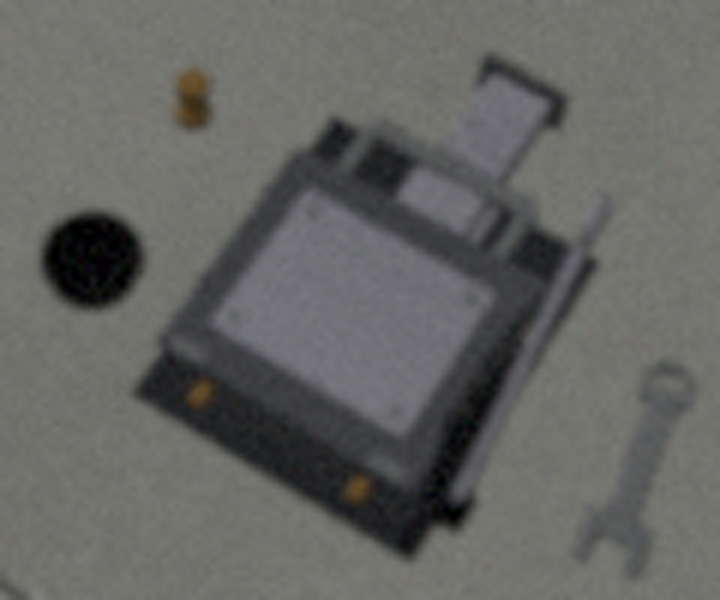

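```bash
python3 - <<'E'
from h import *
T=cam('top');S=cam('scene')
tp=lambda u,v:((u-2)/5+210,(v-2)/5+120)
sp=lambda u,v:((u-2.5)/6+280,(v-2.5)/6+190)
def pt(n,uv,z): p=onz(T,*tp(*uv),z); print(n,p.round(4)); return p
def ps(n,uv,z): p=onz(S,*sp(*uv),z); print(n,p.round(4)); return p
a=pt('bpFL',(217,463),.006);b=pt('bpFR',(495,437),.006); m=(a+b)/2;d=a-b;print(m,np.linalg.norm(d),np.degrees(np.arctan2(-d[0],d[1])))
a=pt('lidFL',(212,360),.066);b=pt('lidFR',(470,336),.066); m=(a+b)/2;d=a-b;print(m,np.linalg.norm(d),np.degrees(np.arctan2(-d[0],d[1])))
a=pt('hL',(265,417),.062);b=pt('hR',(430,400),.062); m=(a+b)/2;d=a-b;print(m,np.linalg.norm(d),np.degrees(np.arctan2(-d[0],d[1])))
a=pt('tailL',(316,560),.04);b=pt('tailR',(409,550),.04); m=(a+b)/2;d=a-b;print(m,np.linalg.norm(d),np.degrees(np.arctan2(-d[0],d[1])))
print('scene')
a=ps('tailL',(560,103),.04);b=ps('tailR',(490,60),.04);print((a+b)/2)
a=ps('bpRL',(410,556),.006);b=ps('bpRR',(138,390),.006); m=(a+b)/2;d=a-b;print(m,np.linalg.norm(d),np.degrees(np.arctan2(-d[0],d[1])))
print(tri(T,tp(124,310),S,sp(600,205)), 'idx tip')
for n,C in (('t',T),('s',S)):
  pass
E
```

```text
bpFL [0.5269 0.2218 0.006 ]
bpFR [0.5486 0.044  0.006 ]
[0.5377388  0.13290381 0.006     ] 0.17919835909850287 6.967880111649597
lidFL [0.588  0.2175 0.066 ]
lidFR [0.6073 0.0595 0.066 ]
[0.59766824 0.13846169 0.066     ] 0.1591771633795498 6.969541883931201
hL [0.5541 0.1841 0.062 ]
hR [0.5674 0.083  0.062 ]
[0.56077104 0.13355679 0.062     ] 0.10198055288432772 7.521753520794579
tailL [0.4671 0.152  0.04  ]
tailR [0.4749 0.0944 0.04  ]
[0.4710264  0.12319578 0.04      ] 0.05819773106643906 7.729876063078832
scene
tailL [0.4734 0.1536 0.04  ]
tailR [0.4758 0.1045 0.04  ]
[0.47457925 0.12906481 0.04      ]
bpRL [0.7378 0.249  0.006 ]
bpRR [0.7589 0.0748 0.006 ]
[0.74835164 0.161878   0.006     ] 0.17549280316431834 6.899425971715648
(array([0.6030156 , 0.24383469, 0.19859626]), np.float64(0.0004109902726735347)) idx tip
```

```bash
cat >> h.py <<'E'
def down(yaw,tilt=0):
    """tool x at yaw deg in world, z down; then tilt deg about tool y"""
    y=np.radians(yaw); x=np.array([np.cos(y),np.sin(y),0]);z=np.array([0,0,-1.])
    M=np.stack([x,np.cross(z,x),z],1)
    return M@R.from_euler('y',tilt,degrees=True).as_matrix()
def plan(pos,rot,n,start=None,nd=2):
    s=sense()
    p=np.array(s['eef_pos']);M=R.from_quat(s['orientation']).as_matrix()
    if start: p,M=start
    p0=p.copy()
    rows=[]
    for i in range(n):
        k=n-i
        rv=R.from_matrix(M.T@rot).as_rotvec()/k
        tr=M.T@((pos-p)/k)
        tr=(tr/.04).round(nd); rv=(rv/np.radians(8)).round(nd)
        rows.append((tr.tolist(),rv.tolist()))
        p=p+M@(tr*.04); M=M@R.from_rotvec(rv*np.radians(8)).as_matrix()
    for r in rows: print('{"translation":%s,"dr":%s},'%r)
    print('end',p.round(4)); return p,M
def st():
    s=sense();print(round(s['time_s'],2),np.array(s['eef_pos']).round(4),np.array(s['force']).round(2),np.array(s['qpos']).round(2),round(s['gripper_width'],4)); return s
E
python3 - <<'E'
from h import *
plan(np.array([.64,.33,.32]),down(97,-40),15)
E
```

```text
{"translation":[-0.86, -0.24, -0.16],"dr":[0.19, -0.29, 0.52]},
{"translation":[-0.88, -0.18, -0.12],"dr":[0.19, -0.3, 0.53]},
{"translation":[-0.89, -0.12, -0.08],"dr":[0.19, -0.3, 0.52]},
{"translation":[-0.9, -0.06, -0.04],"dr":[0.19, -0.29, 0.52]},
{"translation":[-0.9, 0.01, -0.0],"dr":[0.19, -0.29, 0.53]},
{"translation":[-0.9, 0.08, 0.03],"dr":[0.19, -0.3, 0.53]},
{"translation":[-0.89, 0.14, 0.06],"dr":[0.19, -0.3, 0.52]},
{"translation":[-0.87, 0.21, 0.1],"dr":[0.19, -0.29, 0.52]},
{"translation":[-0.85, 0.28, 0.13],"dr":[0.19, -0.3, 0.53]},
{"translation":[-0.82, 0.34, 0.15],"dr":[0.19, -0.29, 0.52]},
{"translation":[-0.79, 0.4, 0.18],"dr":[0.19, -0.3, 0.53]},
{"translation":[-0.75, 0.47, 0.2],"dr":[0.19, -0.29, 0.52]},
{"translation":[-0.71, 0.52, 0.21],"dr":[0.19, -0.3, 0.53]},
{"translation":[-0.66, 0.58, 0.22],"dr":[0.19, -0.29, 0.52]},
{"translation":[-0.61, 0.64, 0.24],"dr":[0.2, -0.3, 0.53]},
end [0.6402 0.3298 0.32  ]
```

Call:
{"op": "servo_tool", "data": {"steps": [{"translation": [-0.86,-0.24,-0.16],"dr": [0.19,-0.29,0.52]},{"translation": [-0.88,-0.18,-0.12],"dr": [0.19,-0.3,0.53]},{"translation": [-0.89,-0.12,-0.08],"dr": [0.19,-0.3,0.52]},{"translation": [-0.9,-0.06,-0.04],"dr": [0.19,-0.29,0.52]},{"translation": [-0.9,0.01,0],"dr": [0.19,-0.29,0.53]},{"translation": [-0.9,0.08,0.03],"dr": [0.19,-0.3,0.53]},{"translation": [-0.89,0.14,0.06],"dr": [0.19,-0.3,0.52]},{"translation": [-0.87,0.21,0.1],"dr": [0.19,-0.29,0.52]}]}}

```text
time_s: 1.15
eef_pos: [0.4329, 0.4648, 0.2747]
orientation: [0.426, 0.884, -0.128, 0.145]
force: [-0.9, 0.4, -0.9]
gripper_width: 0.0872
```

```bash
python3 - <<'E'
from h import *
st()
plan(np.array([.64,.33,.32]),down(97,-40),7)
E
```

```text
1.15 [0.4329 0.4648 0.2747] [-0.9   0.43 -0.86] [-1.26  0.45  0.28  1.28  0.2   1.65 -0.33] 0.0872
{"translation":[-0.84, 0.28, 0.13],"dr":[0.19, -0.29, 0.52]},
{"translation":[-0.82, 0.34, 0.15],"dr":[0.19, -0.29, 0.52]},
{"translation":[-0.78, 0.4, 0.18],"dr":[0.19, -0.29, 0.52]},
{"translation":[-0.74, 0.46, 0.19],"dr":[0.19, -0.3, 0.52]},
{"translation":[-0.7, 0.52, 0.21],"dr":[0.19, -0.29, 0.52]},
{"translation":[-0.65, 0.58, 0.23],"dr":[0.19, -0.3, 0.52]},
{"translation":[-0.6, 0.63, 0.24],"dr":[0.19, -0.29, 0.53]},
end [0.6401 0.3299 0.3199]
```

Call:
{"op": "servo_tool", "data": {"steps": [{"translation": [-0.84,0.28,0.13],"dr": [0.19,-0.29,0.52]},{"translation": [-0.82,0.34,0.15],"dr": [0.19,-0.29,0.52]},{"translation": [-0.78,0.4,0.18],"dr": [0.19,-0.29,0.52]},{"translation": [-0.74,0.46,0.19],"dr": [0.19,-0.3,0.52]},{"translation": [-0.7,0.52,0.21],"dr": [0.19,-0.29,0.52]},{"translation": [-0.65,0.58,0.23],"dr": [0.19,-0.3,0.52]},{"translation": [-0.6,0.63,0.24],"dr": [0.19,-0.29,0.53]},{"translation": [0,0,0],"dr": [0,0,0]}]}}

```text
time_s: 2.15
eef_pos: [0.6415, 0.3285, 0.3177]
orientation: [0.623, 0.703, -0.228, 0.256]
force: [-0.2, -0.3, -1.1]
gripper_width: 0.087
```

```bash
python3 - <<'E'
from h import *
import pickle
s=st(); im=read_camera('wrist')[:,:,::-1]; cv2.imwrite('pics/w1.png',im); pickle.dump(dict(eef_pos=s['eef_pos'],orientation=s['orientation']),open('w1.pkl','wb'))
E
```

```text
2.15 [0.6415 0.3285 0.3177] [-0.18 -0.27 -1.07] [-1.01  0.79  0.49  0.84  0.29  1.91 -0.42] 0.087
```

View pics/w1.png

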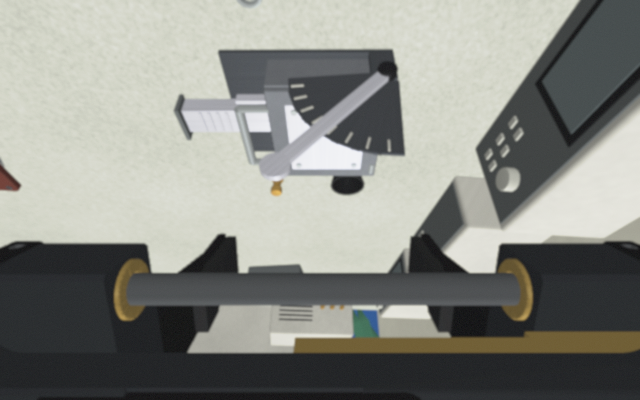

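```bash
python3 - <<'E'
from h import *
a=cv2.imread('pics/w1.png'); cv2.imwrite('pics/w1c.png',cv2.resize(a[40:205,170:420],None,fx=3.2,fy=3.2,interpolation=cv2.INTER_CUBIC))
E
```

```text
(no output)
```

View pics/w1c.png

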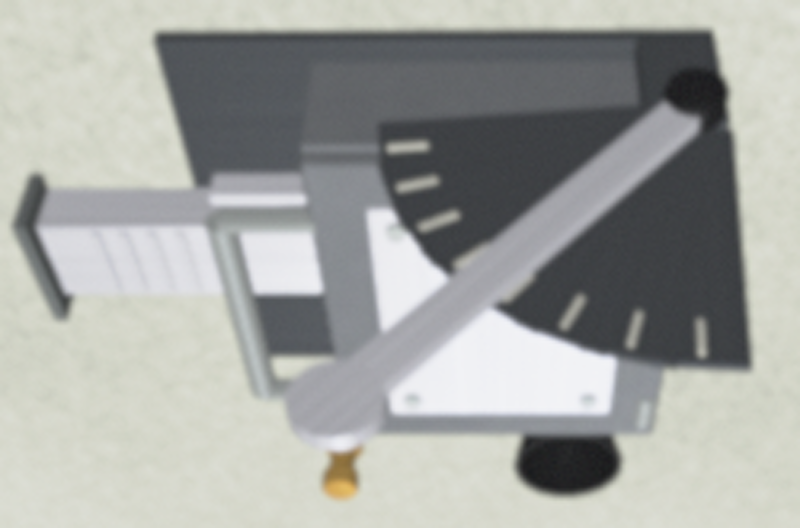

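```bash
python3 - <<'E'
from h import *
import pickle
s=pickle.load(open('w1.pkl','rb')); W=cam('wrist',s)
cp=lambda u,v:((u-1.1)/3.2+170,(v-1.1)/3.2+40)
a=onz(W,*cp(157,35),.006);b=onz(W,*cp(711,32),.006);d=b-a
yaw=np.arctan2(d[1],d[0]);print(a,b,np.linalg.norm(d),np.degrees(yaw))
for yaw,o in ((yaw,None),(np.radians(7),np.array([.666,.148,0]))):
    ex=np.array([np.cos(yaw),np.sin(yaw),0]);ey=np.array([-ex[1],ex[0],0])
    if o is None: o=(a+b)/2+.0225*ex-.09*ey; o[2]=0
    print('origin',o,np.degrees(yaw))
    def onpl(uv,y):
        p,dd=ray(W,*cp(*uv)); q=p+dd*((y-(p-o)@ey)/(dd@ey)); r=q-o; return np.array([r@ex,r@ey,r[2]])
    for n,uv,y in (('disc',(336,397),.104),('hub',(697,90),.108),('armA',(640,120),.104),('armB',(672,138),.104),('plate corner',(380,124),.0915),('plate top',(750,368),.0915)):
        q=onpl(uv,y);h=q-np.array([.07,0,.062]);print(n,q.round(4),'r',np.hypot(h[0],h[2]).round(4),'ang',np.arctan2(h[2],-h[0]).round(4))
    # handle ends
    for n,uv,z in (('h1',(222,220),.062),('h2',(260,393),.062),('tail top near',(38,178),.04),('tail top far',(68,303),.04)):
        q=onz(W,*cp(*uv),z)-o; print(n,(q@ex).round(4),(q@ey).round(4))
T=cam('top');
E
```

```text
[0.52518437 0.2258187  0.006     ] [0.73433633 0.25236681 0.006     ] 0.2108301270333409 7.233992009466145
origin [0.66341422 0.15264238 0.        ] 7.233992009466145
disc [-0.0431  0.104   0.1969] r 0.176 ang 0.8732
hub [0.0686 0.108  0.0671] r 0.0053 ang 1.3058
armA [0.0491 0.104  0.0775] r 0.026 ang 0.6386
armB [0.0589 0.104  0.0869] r 0.0273 ang 1.1534
plate corner [-0.0396  0.0915  0.0622] r 0.1096 ang 0.0017
plate top [0.0753 0.0915 0.176 ] r 0.1141 ang 1.6174
h1 -0.1041 0.0483
h2 -0.1078 -0.0542
tail top near -0.1791 0.0507
tail top far -0.1894 -0.0181
origin [0.666 0.148 0.   ] 7.0
disc [-0.0464  0.104   0.1929] r 0.1752 ang 0.8443
hub [0.0677 0.108  0.0597] r 0.0032 ang -0.786
armA [0.0478 0.104  0.0706] r 0.0238 ang 0.3692
armB [0.0578 0.104  0.0802] r 0.0219 ang 0.9808
plate corner [-0.0428  0.0915  0.0558] r 0.1129 ang -0.0548
plate top [0.0745 0.0915 0.1714] r 0.1095 ang 1.6122
h1 -0.1063 0.0528
h2 -0.1095 -0.0497
tail top near -0.1813 0.0549
tail top far -0.1913 -0.0139
```

```bash
python3 - <<'E'
from h import *
plan(np.array([.59,.125,.31]),down(97,0),8)
E
```

```text
{"translation":[-0.46, -0.23, 0.42],"dr":[-0.0, 0.62, 0.0]},
{"translation":[-0.49, -0.23, 0.37],"dr":[-0.0, 0.63, 0.0]},
{"translation":[-0.52, -0.24, 0.33],"dr":[-0.0, 0.62, 0.0]},
{"translation":[-0.55, -0.23, 0.28],"dr":[-0.0, 0.63, 0.0]},
{"translation":[-0.57, -0.24, 0.24],"dr":[-0.0, 0.62, 0.0]},
{"translation":[-0.59, -0.23, 0.18],"dr":[-0.0, 0.63, 0.0]},
{"translation":[-0.6, -0.24, 0.13],"dr":[-0.0, 0.62, 0.0]},
{"translation":[-0.62, -0.23, 0.08],"dr":[-0.01, 0.63, 0.0]},
end [0.5902 0.125  0.3101]
```

Call:
{"op": "servo_tool", "data": {"steps": [{"translation": [-0.46,-0.23,0.42],"dr": [0,0.62,0]},{"translation": [-0.49,-0.23,0.37],"dr": [0,0.63,0]},{"translation": [-0.52,-0.24,0.33],"dr": [0,0.62,0]},{"translation": [-0.55,-0.23,0.28],"dr": [0,0.63,0]},{"translation": [-0.57,-0.24,0.24],"dr": [0,0.62,0]},{"translation": [-0.59,-0.23,0.18],"dr": [0,0.63,0]},{"translation": [-0.6,-0.24,0.13],"dr": [0,0.62,0]},{"translation": [-0.62,-0.23,0.08],"dr": [0,0.63,0]},{"translation": [0,0,0],"dr": [0,0,0]}]}}

```text
time_s: 3.32
eef_pos: [0.5896, 0.1219, 0.3121]
orientation: [0.664, 0.748, 0.002, -0.001]
force: [0.1, -0.4, -0.3]
gripper_width: 0.0872
```

```bash
python3 - <<'E'
from h import *
import pickle
s=st(); im=read_camera('wrist')[:,:,::-1]; cv2.imwrite('pics/w2.png',im); pickle.dump(dict(eef_pos=s['eef_pos'],orientation=s['orientation']),open('w2.pkl','wb'))
cv2.imwrite('pics/w2c.png',cv2.resize(im[0:280,100:520],None,fx=1.9,fy=1.9,interpolation=cv2.INTER_CUBIC))
E
```

```text
3.33 [0.5896 0.1219 0.3121] [ 0.07 -0.42 -0.32] [-0.67  0.21  0.48  1.47 -0.1   1.49 -0.07] 0.0872
```

View pics/w2c.png

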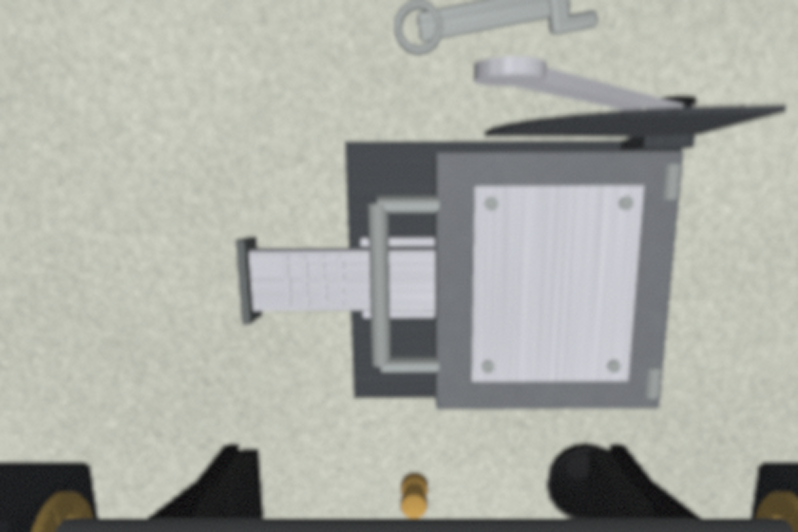

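```bash
python3 - <<'E'
from h import *
a=cv2.imread('pics/w2.png'); cv2.imwrite('pics/w2d.png',cv2.resize(a[20:90,330:530],None,fx=4,fy=4,interpolation=cv2.INTER_CUBIC))
import pickle
s=pickle.load(open('w2.pkl','rb')); W=cam('wrist',s)
cp=lambda u,v:((u-.5)/1.9+100,(v-.5)/1.9)
def P(n,u,v,z): p=onz(W,*cp(u,v),z); print(n,p.round(4)); return p
A=P('bpFL',346,142,.006);B=P('bpFR',355,398,.006)
def mid(a,b,x):
    m=(a+b)/2;d=a-b;t=np.arctan2(-d[0],d[1]);e=np.array([np.cos(t),np.sin(t)]);print('  len',np.linalg.norm(d).round(4),'yaw',np.degrees(t).round(2),'origin',(m[:2]-x*e).round(4))
mid(A,B,-.13)
mid(P('lidFL',437,153,.066),P('lidFR',436,408,.066),-.07)
mid(P('hL',378,202,.062),P('hR',384,367,.062),-.105)
mid(P('lidRL',682,150,.066),P('lidRR',659,407,.066),.07)
mid(P('tL',239,240,.04),P('tR',246,323,.04),-.19)
E
```

```text
bpFL [0.5244 0.2229 0.006 ]
bpFR [0.5469 0.045  0.006 ]
  len 0.1793 yaw 7.22 origin [0.6646 0.1503]
lidFL [0.585  0.2197 0.066 ]
lidFR [0.604  0.0638 0.066 ]
  len 0.1571 yaw 6.96 origin [0.664  0.1502]
hL [0.5532 0.1879 0.062 ]
hR [0.5675 0.0861 0.062 ]
  len 0.1028 yaw 7.98 origin [0.6643 0.1516]
lidRL [0.7272 0.2386 0.066 ]
lidRR [0.7478 0.0818 0.066 ]
  len 0.1581 yaw 7.49 origin [0.6681 0.1511]
tL [0.4652 0.1532 0.04  ]
tR [0.4723 0.0994 0.04  ]
  len 0.0543 yaw 7.52 origin [0.6571 0.1511]
```

View pics/w2d.png

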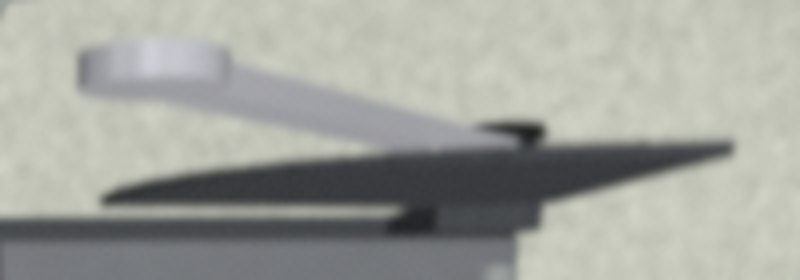

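```bash
python3 - <<'E'
from h import *
import pickle
o=np.array([.6645,.1505,0]);yaw=np.radians(7.2)
ex=np.array([np.cos(yaw),np.sin(yaw),0]);ey=np.array([-ex[1],ex[0],0])
F=lambda p:np.array([(p-o)@ex,(p-o)@ey,p[2]])
W1=cam('wrist',pickle.load(open('w1.pkl','rb')));W2=cam('wrist',pickle.load(open('w2.pkl','rb')))
for z in (.185,.19,.195,.2): print(z,F(onz(W2,368.3,37,z)).round(4))
# w1: disc & arm edges on plane y=.104
c1=lambda u,v:((u-1.1)/3.2+170,(v-1.1)/3.2+40)
def onpl(W,uv,y):
    p,dd=ray(W,*uv); return F(p+dd*((y-(p-o)@ey)/(dd@ey)))
for n,uv,y in (('disc',(336,397),.104),('discL',(286,400),.104),('discR',(386,395),.104),('hub',(697,90),.108),('pc',(380,124),.09),('pt',(750,368),.09)):
    q=onpl(W1,c1(*uv),y);h=q-[.07,0,.062];print(n,q.round(4),np.hypot(h[0],h[2]).round(4),np.arctan2(h[2],-h[0]).round(4))
print(tri(W1,c1(336,397),W2,(368.3,35)),)
t=tri(W1,c1(336,397),W2,(368.3,35))[0];print(F(t))
# project model arm axis for several angles into w1, y=.104
a=cv2.imread('pics/w1.png');im=cv2.resize(a[40:205,170:420],None,fx=3.2,fy=3.2,interpolation=cv2.INTER_CUBIC)
from math import cos,sin
# edge profile of the arm in w1 perpendicular to its axis
g=cv2.cvtColor(a,cv2.COLOR_BGR2GRAY).astype(float)
p0=np.array(c1(336,397));p1=np.array(c1(697,90));L=np.linalg.norm(p1-p0);e=(p1-p0)/L;n=np.array([-e[1],e[0]])
for f in (.2,.35,.5,.65,.8):
    c=p0+e*f*L
    ks=np.arange(-10,10.1,1)
    v=cv2.remap(g.astype(np.float32),np.float32([c[0]+n[0]*ks]),np.float32([c[1]+n[1]*ks]),1)[0]
    print(f,v.astype(int).tolist())
E
```

```text
0.185 [-0.0431  0.103   0.185 ]
0.19 [-0.0437  0.1022  0.19  ]
0.195 [-0.0443  0.1013  0.195 ]
0.2 [-0.0449  0.1005  0.2   ]
disc [-0.0444  0.104   0.1951] 0.1756 0.8607
discL [-0.0582  0.104   0.1961] 0.1855 0.8081
discR [-0.0306  0.104   0.1945] 0.1664 0.921
hub [0.0682 0.108  0.0639] 0.0026 0.8279
pc [-0.0413  0.09    0.0573] 0.1114 -0.0419
pt [0.0754 0.09   0.1727] 0.1108 1.6199
(array([0.60749315, 0.24697194, 0.19422277]), np.float64(0.00037984645679133916))
[-0.04446619  0.10285608  0.19422277]
0.2 [237, 238, 237, 231, 214, 185, 169, 166, 167, 169, 168, 167, 166, 167, 167, 169, 173, 180, 188, 201, 220]
0.35 [92, 98, 100, 121, 137, 152, 162, 164, 166, 168, 167, 166, 164, 165, 166, 167, 171, 178, 185, 198, 221]
0.5 [64, 64, 65, 75, 101, 135, 155, 163, 166, 167, 166, 164, 163, 164, 165, 166, 168, 175, 177, 166, 138]
0.65 [64, 64, 63, 67, 87, 120, 147, 162, 165, 166, 165, 163, 162, 164, 165, 166, 168, 174, 176, 166, 136]
0.8 [63, 63, 63, 64, 75, 103, 136, 156, 162, 164, 163, 162, 163, 163, 164, 165, 169, 173, 176, 164, 133]
```

```bash
cat >> h.py <<'E'
FO=np.array([.6645,.1505,0]);FY=np.radians(7.2)
EX=np.array([np.cos(FY),np.sin(FY),0]);EY=np.array([-EX[1],EX[0],0])
def fw(x,y,z): return FO+EX*x+EY*y+np.array([0,0,z])
def wf(p): p=np.array(p); return np.array([(p-FO)@EX,(p-FO)@EY,p[2]])
E
python3 - <<'E'
from h import *
e=plan(fw(-.242,0,.08),down(97.2),8)
plan(fw(-.242,0,.02),down(97.2),2,start=e)
E
```

```text
{"translation":[0.05, -0.51, 0.72],"dr":[0.0, -0.0, -0.0]},
{"translation":[0.05, -0.51, 0.72],"dr":[0.0, -0.0, -0.0]},
{"translation":[0.05, -0.51, 0.73],"dr":[0.0, -0.0, -0.0]},
{"translation":[0.04, -0.52, 0.72],"dr":[0.0, -0.01, -0.0]},
{"translation":[0.05, -0.51, 0.73],"dr":[0.0, -0.0, -0.0]},
{"translation":[0.04, -0.52, 0.72],"dr":[0.0, -0.01, -0.01]},
{"translation":[0.05, -0.51, 0.73],"dr":[0.0, -0.0, -0.0]},
{"translation":[0.05, -0.52, 0.72],"dr":[0.0, -0.01, -0.01]},
end [0.4244 0.1203 0.0801]
{"translation":[-0.0, 0.0, 0.75],"dr":[0.0, 0.0, 0.0]},
{"translation":[-0.0, 0.0, 0.75],"dr":[0.0, 0.0, 0.0]},
end [0.4244 0.1202 0.0201]
```

Call:
{"op": "servo_tool", "data": {"steps": [{"translation": [0.05,-0.51,0.72],"dr": [0,0,0]},{"translation": [0.05,-0.51,0.72],"dr": [0,0,0]},{"translation": [0.05,-0.51,0.73],"dr": [0,0,0]},{"translation": [0.04,-0.52,0.72],"dr": [0,-0.01,0]},{"translation": [0.05,-0.51,0.73],"dr": [0,0,0]},{"translation": [0.04,-0.52,0.72],"dr": [0,-0.01,-0.01]},{"translation": [0.05,-0.51,0.73],"dr": [0,0,0]},{"translation": [0.05,-0.52,0.72],"dr": [0,-0.01,-0.01]},{"translation": [0,0,0],"dr": [0,0,0]}], "grip": 0}}

```text
time_s: 4.5
eef_pos: [0.4217, 0.1221, 0.0777]
orientation: [0.659, 0.752, -0.003, -0.001]
force: [0.2, 0.1, -0.6]
gripper_width: 0.0055
```

```bash
python3 - <<'E'
from h import *
import pickle
s=st(); print(wf(s['eef_pos'])); im=read_camera('wrist')[:,:,::-1]; cv2.imwrite('pics/w3.png',im)
plan(fw(-.242,0,.02),down(97.2),2)
E
```

```text
4.5 [0.4217 0.1221 0.0777] [ 0.22  0.13 -0.61] [-0.77  0.04  0.4   2.14 -0.02  0.98 -0.23] 0.0055
[-0.24440855  0.00223222  0.07773769]
{"translation":[-0.03, 0.01, 0.74],"dr":[-0.01, 0.01, 0.02]},
{"translation":[-0.03, -0.0, 0.74],"dr":[-0.0, 0.0, 0.02]},
end [0.4245 0.12   0.02  ]
```

View pics/w3.png

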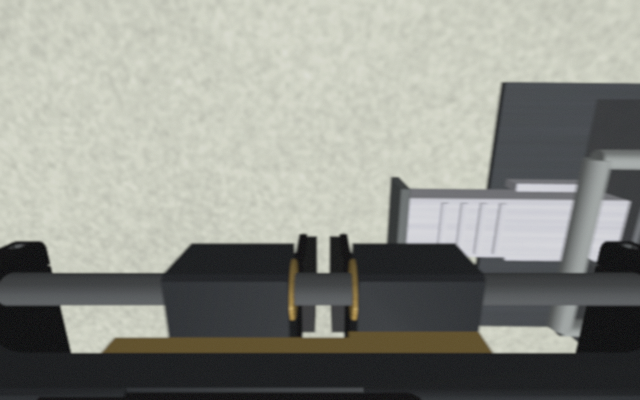

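Call:
{"op": "servo_tool", "data": {"steps": [{"translation": [-0.03,0.01,0.74],"dr": [0,0,0.02]},{"translation": [-0.03,0,0.7],"dr": [0,0,0.02]},{"translation": [0,0.3,0],"dr": [0,0,0]},{"translation": [0,0.25,0],"dr": [0,0,0]}]}}

```text
time_s: 5.05
eef_pos: [0.4494, 0.1225, 0.0232]
orientation: [0.662, 0.75, 0.0, 0.001]
force: [-0.8, 1.1, 0.0]
gripper_width: 0.0008
```

```bash
python3 - <<'E'
from h import *
s=st(); print(wf(s['eef_pos']))
E
```

```text
5.05 [0.4494 0.1225 0.0232] [-0.84  1.11  0.04] [-0.74  0.18  0.41  2.13 -0.09  0.85 -0.15] 0.0008
[-0.21692934 -0.00079498  0.02317505]
```

Call:
{"op": "servo_tool", "data": {"steps": [{"translation": [0,0.2,0],"dr": [0,0,0]},{"translation": [0,0.2,0],"dr": [0,0,0]},{"translation": [0,0.2,0],"dr": [0,0,0]}]}}

```text
time_s: 5.42
eef_pos: [0.4709, 0.1246, 0.0217]
orientation: [0.662, 0.749, -0.001, -0.0]
force: [-1.9, 0.4, 1.2]
gripper_width: 0.0005
```

```bash
python3 - <<'E'
from h import *
s=st(); print(wf(s['eef_pos']))
E
```

```text
5.42 [0.4709 0.1246 0.0217] [-1.9   0.42  1.21] [-0.72  0.23  0.41  2.08 -0.12  0.86 -0.12] 0.0005
[-0.19534939 -0.00138036  0.02170217]
```

Call:
{"op": "servo_tool", "data": {"steps": [{"translation": [0,0.15,0],"dr": [0,0,0]},{"translation": [0,0.15,0],"dr": [0,0,0]},{"translation": [0,0.1,0],"dr": [0,0,0]}]}}

```text
time_s: 5.8
eef_pos: [0.4867, 0.1265, 0.0214]
orientation: [0.662, 0.749, -0.001, -0.0]
force: [-3.1, 0.1, 1.0]
gripper_width: 0.0007
```

Call:
{"op": "servo_tool", "data": {"steps": [{"translation": [0,0.1,0],"dr": [0,0,0]},{"translation": [0,0.1,0],"dr": [0,0,0]}]}}

```text
time_s: 6.05
eef_pos: [0.4945, 0.1275, 0.0214]
orientation: [0.662, 0.749, -0.001, -0.0]
force: [-0.7, -0.8, 1.2]
gripper_width: 0.0003
```

Call:
{"op": "servo_tool", "data": {"steps": [{"translation": [0,0.1,0],"dr": [0,0,0]},{"translation": [0,0.05,0],"dr": [0,0,0]}]}}

```text
time_s: 6.3
eef_pos: [0.4993, 0.1281, 0.0212]
orientation: [0.662, 0.749, -0.002, -0.001]
force: [-11.3, -1.2, 6.9]
gripper_width: 0.0003
```

```bash
python3 - <<'E'
from h import *
s=st(); print(wf(s['eef_pos']),s['ft_torque']); im=read_camera('wrist')[:,:,::-1]; cv2.imwrite('pics/w4.png',im)
a=read_camera('top')[:,:,::-1]; cv2.imwrite('pics/t4.png',cv2.resize(a[120:250,210:350],None,fx=4.5,fy=4.5,interpolation=cv2.INTER_CUBIC))
E
```

```text
6.3 [0.4993 0.1281 0.0212] [-11.31  -1.15   6.92] [-0.7   0.28  0.41  2.01 -0.15  0.87 -0.09] 0.0003
[-0.16668973 -0.00150762  0.0211649 ] [-0.33352597  2.23393554 -0.03801176]
```

View pics/w4.png

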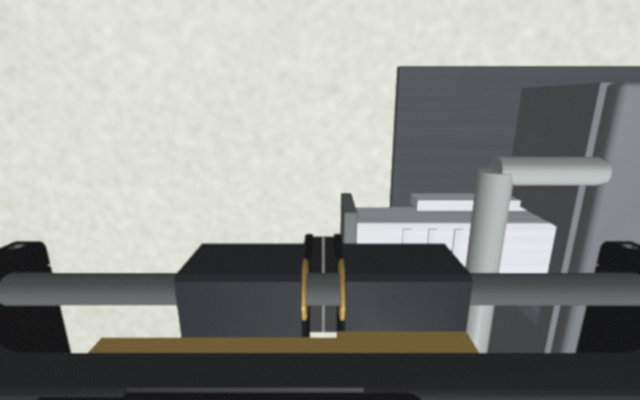

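View pics/t4.png

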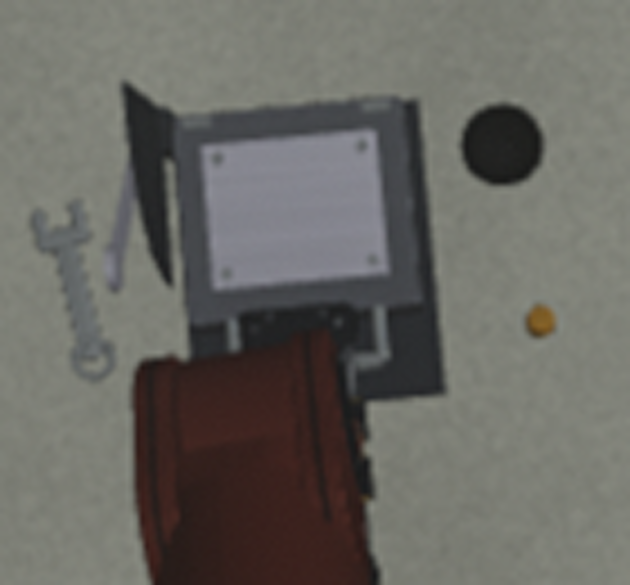

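Call:
{"op": "servo_tool", "data": {"steps": [{"translation": [0,0.03,0],"dr": [0,0,0]},{"translation": [0,0.03,0],"dr": [0,0,0]}]}}

```text
time_s: 6.65
eef_pos: [0.4993, 0.1281, 0.0208]
orientation: [0.662, 0.749, -0.004, -0.002]
force: [-18.4, -1.8, 13.4]
gripper_width: 0.0006
```

Call:
{"op": "servo_tool", "data": {"steps": [{"translation": [0,0.03,0],"dr": [0,0,0]},{"translation": [0,0,0],"dr": [0,0,0]}]}}

```text
time_s: 6.9
eef_pos: [0.4993, 0.1281, 0.0205]
orientation: [0.662, 0.749, -0.004, -0.003]
force: [-19.2, -1.6, 14.8]
gripper_width: 0.0003
```

Call:
{"op": "servo_tool", "data": {"steps": [{"translation": [0,-0.2,0],"dr": [0,0,0]},{"translation": [0,-0.6,0],"dr": [0,0,0]},{"translation": [0,0,-0.8],"dr": [0,0,0]},{"translation": [0,0,-0.9],"dr": [0,0,0]},{"translation": [0,0,-0.9],"dr": [0,0,0]},{"translation": [0,0.5,-0.3],"dr": [0,0,0]},{"translation": [0,0,0],"dr": [0,0,0]}], "grip": 28}}

```text
time_s: 7.78
eef_pos: [0.4939, 0.1277, 0.1386]
orientation: [0.662, 0.749, 0.001, 0.001]
force: [-0.2, -0.1, 0.0]
gripper_width: 0.0278
```

```bash
python3 - <<'E'
from h import *
s=st(); print(wf(s['eef_pos'])); im=read_camera('wrist')[:,:,::-1]; cv2.imwrite('pics/w5.png',im)
import pickle;pickle.dump(dict(eef_pos=s['eef_pos'],orientation=s['orientation']),open('w5.pkl','wb'))
plan(fw(-.106,0,.1),down(97.2),4)
E
```

```text
7.78 [0.4939 0.1277 0.1386] [-0.22 -0.05  0.04] [-0.75  0.11  0.44  1.93 -0.05  1.11 -0.17] 0.0278
[-0.17214067 -0.00127073  0.13860303]
{"translation":[0.01, 0.42, 0.23],"dr":[-0.0, 0.0, -0.0]},
{"translation":[0.01, 0.42, 0.24],"dr":[-0.0, 0.0, -0.01]},
{"translation":[0.01, 0.43, 0.23],"dr":[-0.0, 0.0, -0.0]},
{"translation":[0.01, 0.42, 0.24],"dr":[-0.0, 0.01, -0.01]},
end [0.5593 0.1372 0.0998]
```

View pics/w5.png

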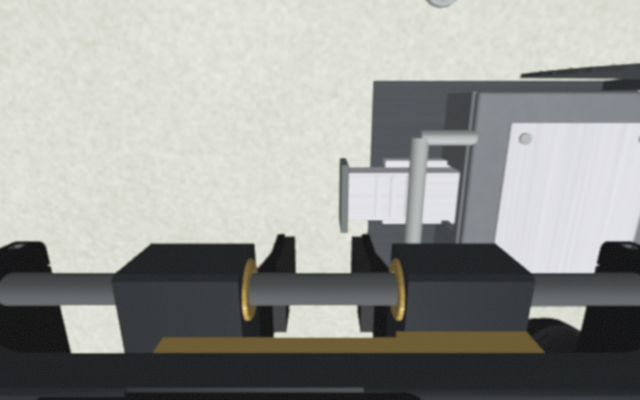

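```bash
python3 - <<'E'
from h import *
import pickle
W=cam('wrist',pickle.load(open('w5.pkl','rb')))
for n,u,v,z in (('tail L',340.5,160,.04),('tail R',341.5,231,.04),('handle front',411,160,.062),('handle front2',406.5,235,.062),('handle rear',426,160,.062),('handle rear2',423,235,.062),('lid edge',473,95,.066),('lid edge low',460,235,.066)): print(n,wf(onz(W,u,v,z)).round(4))
E
```

```text
tail L [-0.1593  0.0303  0.04  ]
tail R [-0.1578 -0.0269  0.04  ]
handle front [-0.1117  0.0339  0.062 ]
handle front2 [-0.1112 -0.0217  0.062 ]
handle rear [-0.1013  0.0339  0.062 ]
handle rear2 [-0.0991 -0.0217  0.062 ]
lid edge [-0.0754  0.0768  0.066 ]
lid edge low [-0.0736 -0.0202  0.066 ]
```

Call:
{"op": "servo_tool", "data": {"steps": [{"translation": [0.01,0.42,0.23],"dr": [0,0,0]},{"translation": [0.01,0.42,0.24],"dr": [0,0,0]},{"translation": [0.01,0.4,0.23],"dr": [0,0,0]},{"translation": [0,0.4,0.1],"dr": [0,0,0]},{"translation": [0,0,0],"dr": [0,0,0]}]}}

```text
time_s: 8.45
eef_pos: [0.5563, 0.1361, 0.1038]
orientation: [0.662, 0.749, -0.002, -0.0]
force: [-0.7, -0.4, -0.3]
gripper_width: 0.0279
```

```bash
python3 - <<'E'
from h import *
s=st(); print(wf(s['eef_pos'])); im=read_camera('wrist')[:,:,::-1]; cv2.imwrite('pics/w6.png',im)
import pickle;pickle.dump(dict(eef_pos=s['eef_pos'],orientation=s['orientation']),open('w6.pkl','wb'))
plan(fw(-.1065,0,.043),down(97.2),3)
E
```

```text
8.45 [0.5563 0.1361 0.1038] [-0.75 -0.42 -0.27] [-0.7   0.29  0.45  1.81 -0.14  1.07 -0.08] 0.0279
[-0.10911928 -0.00074382  0.1038063 ]
{"translation":[0.01, 0.03, 0.51],"dr":[-0.01, 0.0, -0.01]},
{"translation":[0.01, 0.02, 0.51],"dr":[-0.01, 0.01, -0.0]},
{"translation":[-0.0, 0.03, 0.51],"dr":[-0.0, 0.0, -0.01]},
end [0.559  0.1372 0.043 ]
```

View pics/w6.png

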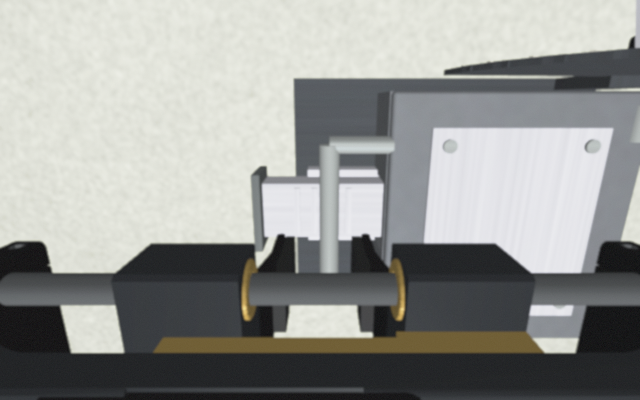

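Call:
{"op": "servo_tool", "data": {"steps": [{"translation": [0.01,0.04,0.5],"dr": [0,0,0]},{"translation": [0,0.03,0.5],"dr": [0,0,0]},{"translation": [0,0,0.45],"dr": [0,0,0]},{"translation": [0,0,0],"dr": [0,0,0]}]}}

```text
time_s: 9.0
eef_pos: [0.5582, 0.1369, 0.046]
orientation: [0.662, 0.749, -0.002, -0.001]
force: [0.6, 0.6, 0.7]
gripper_width: 0.028
```

```bash
python3 - <<'E'
from h import *
s=st(); print(wf(s['eef_pos']))
E
```

```text
9.0 [0.5582 0.1369 0.046 ] [0.64 0.57 0.71] [-0.68  0.36  0.43  1.86 -0.18  0.96 -0.05] 0.028
[-0.10719635 -0.00020556  0.04604903]
```

Down around the bar at z 0.046 with no contact force; lower 3 mm more and close.

Call:
{"op": "servo_tool", "data": {"steps": [{"translation": [0,0.02,0.07],"dr": [0,0,0]},{"translation": [0,0,0],"dr": [0,0,0]},{"translation": [0,0,0],"dr": [0,0,0]},{"translation": [0,0,0],"dr": [0,0,0]}], "grip": 0}}

```text
time_s: 9.5
eef_pos: [0.56, 0.1373, 0.0448]
orientation: [0.662, 0.749, -0.001, -0.0]
force: [-5.2, -0.7, 4.7]
gripper_width: 0.0111
```

```bash
python3 - <<'E'
from h import *
s=st(); print(wf(s['eef_pos']))
E
```

```text
9.5 [0.56   0.1373 0.0448] [-5.17 -0.69  4.7 ] [-0.68  0.37  0.43  1.85 -0.18  0.96 -0.04] 0.0111
[-1.05378392e-01 -1.53155311e-05  4.47668935e-02]
```

```bash
python3 - <<'E'
import numpy as np
a=np.linspace(0,.82,21)
x=-.175*np.cos(a);z=.175*np.sin(a)
for i in range(20): print('{"translation":[0,%.2f,%.2f],"dr":[0,0,0]},'%((x[i+1]-x[i])/.04,-(z[i+1]-z[i])/.04))
E
```

```text
{"translation":[0,0.00,-0.18],"dr":[0,0,0]},
{"translation":[0,0.01,-0.18],"dr":[0,0,0]},
{"translation":[0,0.02,-0.18],"dr":[0,0,0]},
{"translation":[0,0.03,-0.18],"dr":[0,0,0]},
{"translation":[0,0.03,-0.18],"dr":[0,0,0]},
{"translation":[0,0.04,-0.17],"dr":[0,0,0]},
{"translation":[0,0.05,-0.17],"dr":[0,0,0]},
{"translation":[0,0.05,-0.17],"dr":[0,0,0]},
{"translation":[0,0.06,-0.17],"dr":[0,0,0]},
{"translation":[0,0.07,-0.17],"dr":[0,0,0]},
{"translation":[0,0.07,-0.16],"dr":[0,0,0]},
{"translation":[0,0.08,-0.16],"dr":[0,0,0]},
{"translation":[0,0.09,-0.16],"dr":[0,0,0]},
{"translation":[0,0.09,-0.15],"dr":[0,0,0]},
{"translation":[0,0.10,-0.15],"dr":[0,0,0]},
{"translation":[0,0.11,-0.14],"dr":[0,0,0]},
{"translation":[0,0.11,-0.14],"dr":[0,0,0]},
{"translation":[0,0.12,-0.14],"dr":[0,0,0]},
{"translation":[0,0.12,-0.13],"dr":[0,0,0]},
{"translation":[0,0.13,-0.13],"dr":[0,0,0]},
```

Call:
{"op": "servo_tool", "data": {"steps": [{"translation": [0,0,-0.18],"dr": [0,0,0]},{"translation": [0,0.01,-0.18],"dr": [0,0,0]},{"translation": [0,0.02,-0.18],"dr": [0,0,0]},{"translation": [0,0.03,-0.18],"dr": [0,0,0]},{"translation": [0,0.03,-0.18],"dr": [0,0,0]}]}}

```text
time_s: 10.12
eef_pos: [0.5633, 0.1377, 0.0806]
orientation: [0.662, 0.749, -0.002, -0.001]
force: [-4.5, 1.4, -7.1]
gripper_width: 0.0112
```

```bash
python3 - <<'E'
from h import *
s=st(); print(wf(s['eef_pos']),s['ft_torque'])
E
```

```text
10.12 [0.5633 0.1377 0.0806] [-4.49  1.38 -7.14] [-0.69  0.33  0.44  1.82 -0.16  1.03 -0.06] 0.0112
[-1.01962433e-01 -1.30743319e-05  8.06369911e-02] [-0.09950854  1.20537245 -0.0204271 ]
```

Call:
{"op": "servo_tool", "data": {"steps": [{"translation": [0,0.04,-0.17],"dr": [0,0,0]},{"translation": [0,0.05,-0.17],"dr": [0,0,0]},{"translation": [0,0.05,-0.17],"dr": [0,0,0]},{"translation": [0,0.06,-0.17],"dr": [0,0,0]},{"translation": [0,0.07,-0.17],"dr": [0,0,0]},{"translation": [0,0.07,-0.16],"dr": [0,0,0]},{"translation": [0,0.08,-0.16],"dr": [0,0,0]}]}}

```text
time_s: 11.0
eef_pos: [0.5787, 0.1396, 0.1271]
orientation: [0.662, 0.749, -0.003, -0.002]
force: [-10.0, -1.8, -3.7]
gripper_width: 0.0108
```

Call:
{"op": "servo_tool", "data": {"steps": [{"translation": [0,0.09,-0.16],"dr": [0,0,0]},{"translation": [0,0.09,-0.15],"dr": [0,0,0]},{"translation": [0,0.1,-0.15],"dr": [0,0,0]},{"translation": [0,0.11,-0.14],"dr": [0,0,0]},{"translation": [0,0.11,-0.14],"dr": [0,0,0]}]}}

```text
time_s: 11.62
eef_pos: [0.597, 0.1419, 0.1569]
orientation: [0.662, 0.749, -0.004, -0.003]
force: [-22.8, -3.5, 5.9]
gripper_width: 0.0114
```

```bash
python3 - <<'E'
from h import *
s=st(); print(wf(s['eef_pos']),s['ft_torque'])
im=read_camera('wrist')[:,:,::-1]; cv2.imwrite('pics/w7.png',im)
a=read_camera('scene')[:,:,::-1]; cv2.imwrite('pics/s7.png',cv2.resize(a[170:290,280:420],None,fx=5,fy=5,interpolation=cv2.INTER_CUBIC))
E
```

```text
11.62 [0.597  0.1419 0.1569] [-22.82  -3.55   5.91] [-0.67  0.33  0.46  1.65 -0.15  1.21 -0.06] 0.0114
[-6.80515564e-02 -6.89403371e-05  1.56881948e-01] [-0.78279089  5.07062373 -0.03095002]
```

View pics/w7.png

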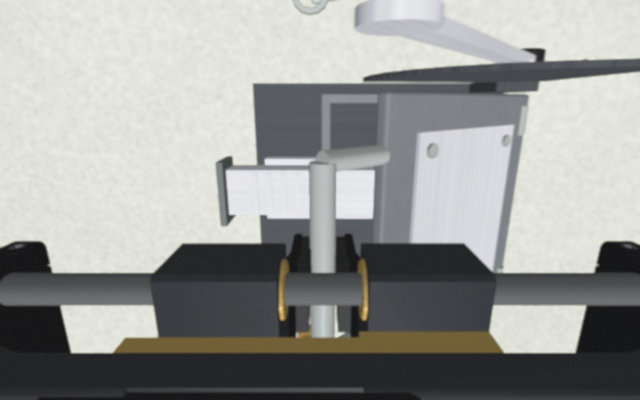

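View pics/s7.png

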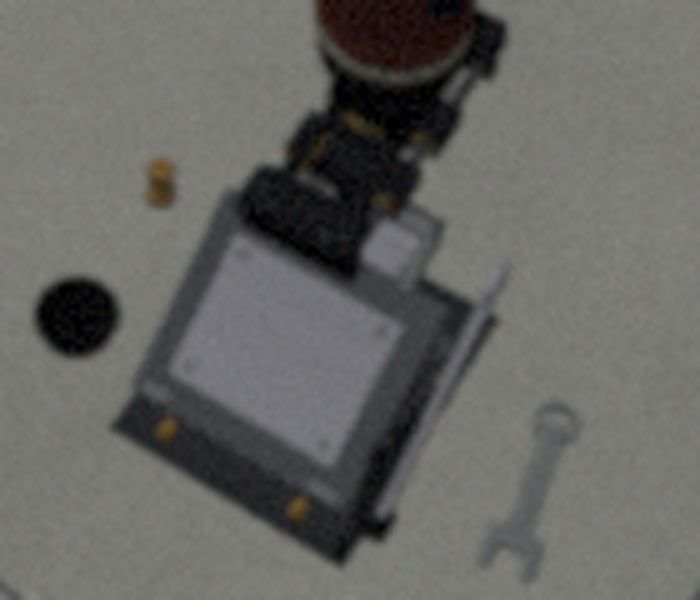

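Call:
{"op": "servo_tool", "data": {"steps": [{"translation": [0,0,-0.05],"dr": [0,0,0]},{"translation": [0,0.04,-0.11],"dr": [0,0,0]},{"translation": [0,0.06,-0.11],"dr": [0,0,0]},{"translation": [0,0.08,-0.11],"dr": [0,0,0]},{"translation": [0,0.08,-0.1],"dr": [0,0,0]},{"translation": [0,0,0],"dr": [0,0,0]}]}}

```text
time_s: 12.48
eef_pos: [0.6127, 0.1438, 0.1757]
orientation: [0.662, 0.749, -0.0, 0.001]
force: [7.4, 1.3, -20.3]
gripper_width: 0.0111
```

```bash
python3 - <<'E'
from h import *
s=st(); p=wf(s['eef_pos']);print(p,s['ft_torque'])
a=np.arccos((.0696-p[0])/.175);F=s['force']@EX,s['force'][2]
print('a',a,'bar offset',.062+.175*np.sin(a)-p[2],'rad,tan',-np.cos(a)*F[0]+np.sin(a)*F[1],np.sin(a)*F[0]+np.cos(a)*F[1])
E
```

```text
12.47 [0.6127 0.1438 0.1757] [  7.39   1.35 -20.29] [-0.67  0.34  0.46  1.6  -0.15  1.24 -0.06] 0.0111
[-5.22396407e-02 -1.59418717e-04  1.75689702e-01] [ 0.28151413 -1.54094537 -0.00787284]
a 0.8006691728167498 bar offset 0.0119291738368352 rad,tan -19.78745116436732 -8.746397395111712
```

Call:
{"op": "servo_tool", "data": {"steps": [{"translation": [0,0.06,0],"dr": [0,0,0]},{"translation": [0,0.08,-0.08],"dr": [0,0,0]},{"translation": [0,0.08,-0.08],"dr": [0,0,0]},{"translation": [0,0,0],"dr": [0,0,0]}]}}

```text
time_s: 12.98
eef_pos: [0.6202, 0.1448, 0.1828]
orientation: [0.662, 0.749, -0.001, 0.0]
force: [-1.5, -0.3, -11.9]
gripper_width: 0.0113
```

```bash
cat > chk.py <<'E'
from h import *
s=st(); p=wf(s['eef_pos']);print(p)
a=np.arccos((.0696-p[0])/.175);F=s['force']@EX,s['force'][2]
print('a',a,'bar offset',.062+.175*np.sin(a)-p[2],'rad,tan',-np.cos(a)*F[0]+np.sin(a)*F[1],np.sin(a)*F[0]+np.cos(a)*F[1])
E
python3 chk.py; python3 - <<'E'
from h import *
import pickle
s=sense()
im=read_camera('wrist')[:,:,::-1]; cv2.imwrite('pics/w8.png',im)
pickle.dump(dict(eef_pos=s['eef_pos'],orientation=s['orientation']),open('w8.pkl','wb'))
for n in ('scene','top'): cv2.imwrite(f'pics/{n}8.png',read_camera(n)[:,:,::-1])
a=cv2.imread('pics/scene8.png');cv2.imwrite('pics/s8c.png',cv2.resize(a[200:265,330:400],None,fx=9,fy=9,interpolation=cv2.INTER_CUBIC))
a=cv2.imread('pics/top8.png');cv2.imwrite('pics/t8c.png',cv2.resize(a[130:215,225:320],None,fx=7,fy=7,interpolation=cv2.INTER_CUBIC))
E
```

```text
12.97 [0.6202 0.1448 0.1828] [ -1.51  -0.33 -11.87] [-0.66  0.35  0.46  1.57 -0.16  1.26 -0.05] 0.0113
[-4.47142542e-02 -1.39223829e-04  1.82767472e-01]
a 0.8589612701078684 bar offset 0.011736306701475574 rad,tan -7.980124171177154 -8.916781986060329
```

View pics/w8.png

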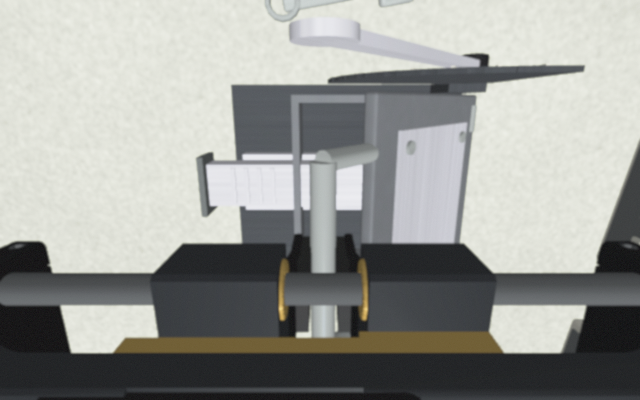

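View pics/s8c.png

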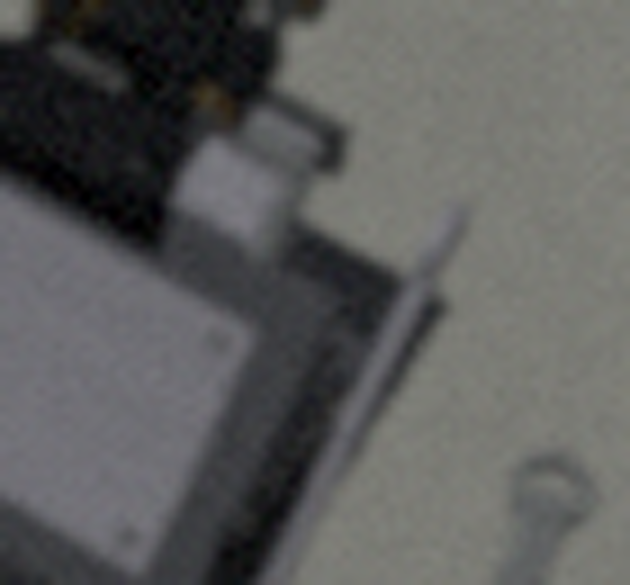

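View pics/t8c.png

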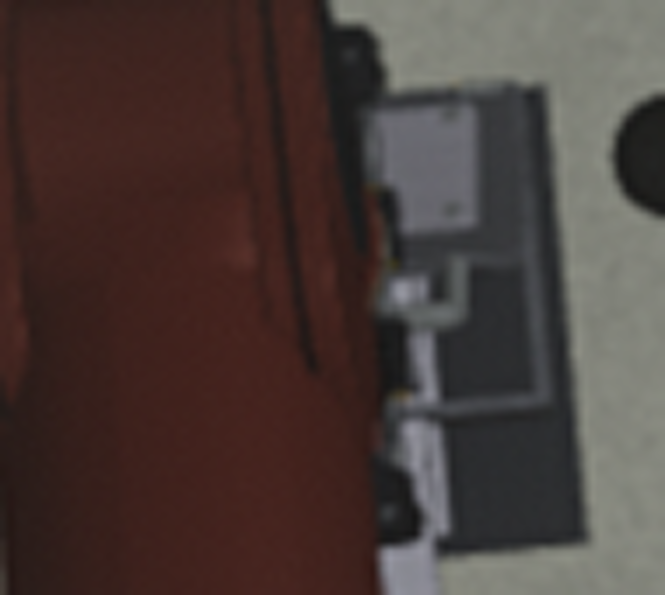

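```bash
python3 - <<'E'
from h import *
import pickle
g=cv2.cvtColor(cv2.imread('pics/w8.png'),cv2.COLOR_BGR2GRAY).astype(int)
for r in (26,28,30,32,34,36,38): print(r,g[r,284:296].tolist(),g[r,352:368].tolist())
print()
for r in (190,205,220,230): print(r,g[r,304:342].tolist())
a=cv2.imread('pics/w8.png');cv2.imwrite('pics/w8c.png',cv2.resize(a[0:240,240:400],None,fx=3,fy=2.4,interpolation=cv2.INTER_CUBIC))
E
```

```text
26 [230, 230, 230, 225, 208, 173, 158, 164, 172, 179, 184, 187] [205, 202, 197, 192, 187, 177, 170, 175, 199, 218, 224, 224, 224, 224, 225, 225]
28 [230, 229, 228, 223, 204, 173, 158, 163, 173, 179, 184, 187] [206, 202, 198, 192, 185, 179, 170, 172, 193, 215, 222, 224, 223, 223, 224, 225]
30 [227, 227, 227, 222, 205, 174, 159, 165, 172, 179, 185, 187] [206, 201, 197, 192, 186, 178, 170, 168, 181, 197, 205, 210, 211, 213, 215, 217]
32 [226, 226, 226, 221, 205, 174, 160, 165, 171, 178, 183, 187] [206, 202, 196, 192, 185, 178, 169, 168, 181, 195, 203, 202, 203, 202, 202, 203]
34 [226, 225, 224, 221, 206, 175, 159, 164, 171, 179, 184, 187] [205, 202, 196, 190, 185, 177, 168, 169, 183, 199, 201, 203, 202, 202, 202, 202]
36 [229, 227, 226, 224, 213, 182, 160, 163, 171, 177, 183, 186] [205, 202, 196, 191, 185, 177, 168, 168, 184, 199, 203, 204, 203, 203, 201, 202]
38 [229, 229, 229, 228, 219, 189, 165, 166, 176, 181, 185, 186] [195, 195, 192, 191, 186, 178, 172, 170, 186, 199, 203, 203, 202, 202, 202, 202]

190 [232, 232, 232, 232, 227, 198, 157, 148, 157, 165, 170, 176, 180, 180, 185, 186, 189, 188, 189, 190, 188, 189, 187, 186, 184, 180, 176, 173, 167, 160, 152, 158, 195, 225, 233, 234, 234, 235]
205 [232, 232, 232, 232, 228, 207, 165, 149, 155, 164, 171, 175, 179, 182, 185, 187, 189, 188, 189, 190, 189, 188, 187, 187, 184, 181, 178, 171, 167, 158, 151, 165, 210, 229, 233, 233, 232, 233]
220 [84, 90, 90, 88, 90, 100, 117, 138, 154, 164, 170, 176, 179, 182, 184, 187, 189, 189, 189, 190, 189, 188, 187, 185, 184, 180, 177, 171, 165, 158, 146, 129, 107, 94, 92, 91, 92, 90]
230 [84, 91, 93, 94, 93, 98, 116, 137, 152, 164, 171, 175, 179, 182, 184, 186, 187, 190, 189, 190, 190, 189, 187, 186, 184, 180, 177, 171, 165, 157, 144, 127, 106, 97, 92, 93, 94, 94]
```

View pics/w8c.png

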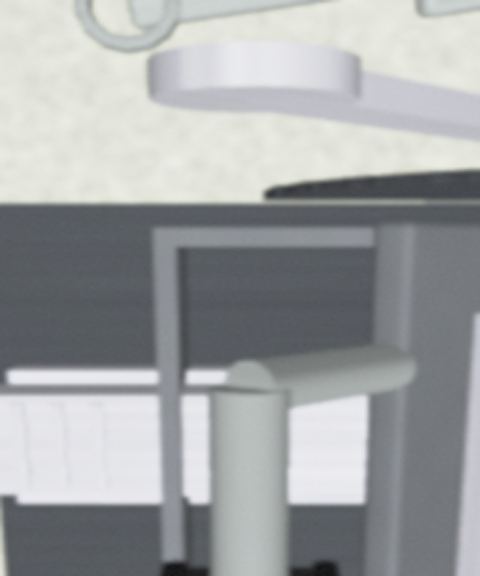

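Call:
{"op": "servo_tool", "data": {"steps": [{"translation": [0,0.02,-0.015],"dr": [0,0,0]},{"translation": [0,0,0],"dr": [0,0,0]},{"translation": [0,0,0],"dr": [0,0,0]},{"translation": [0,0,0],"dr": [0,0,0]}]}}

```text
time_s: 13.62
eef_pos: [0.6205, 0.1448, 0.1831]
orientation: [0.662, 0.749, -0.001, -0.0]
force: [-2.4, -1.7, -10.5]
gripper_width: 0.0114
```

```bash
python3 chk.py; python3 - <<'E'
from h import *
s=sense(); print('qvel',np.abs(s['qvel']).max())
cv2.imwrite('pics/w9.png',read_camera('wrist')[:,:,::-1])
g=cv2.imread('pics/w9.png',0).astype(float)
def cross(row,lo,hi,t):
    x=np.arange(lo,hi);v=g[row-1:row+2,lo:hi].mean(0);i=np.where(np.diff(np.sign(v-t)))[0]
    return [round(float(x[k]+(t-v[k])/(v[k+1]-v[k])),1) for k in i]
print('disc',cross(30,280,296,194),cross(30,352,366,186)); print('bar',cross(195,300,315,190),cross(195,330,342,192))
# tail position (seated still)
print(cross(180,180,230,150))
cv2.imwrite('pics/s9.png',cv2.resize(read_camera('scene')[:,:,::-1],(640,400)))
E
```

```text
13.62 [0.6205 0.1448 0.1831] [ -2.4   -1.72 -10.54] [-0.66  0.35  0.46  1.57 -0.16  1.26 -0.05] 0.0114
[-4.43885503e-02 -1.32566009e-04  1.83055310e-01]
a 0.861416744509418 bar offset 0.011728764077707704 rad,tan -6.311156445927708 -8.836072918559543
qvel 0.0014134488055233248
disc [287.8] [355.2, 359.4]
bar [300.4, 309.3] [335.5]
[198.5, 206.7]
```

View pics/s9.png

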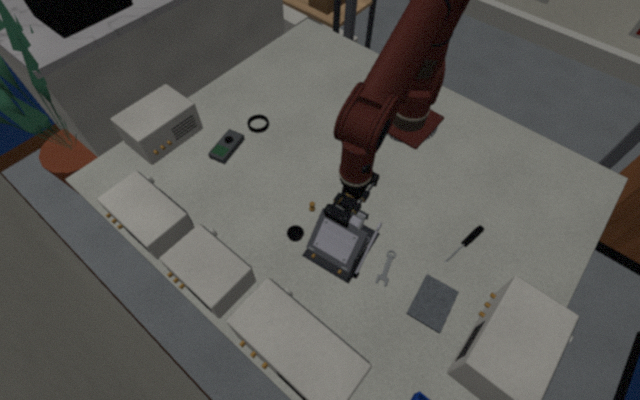

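View pics/w9.png

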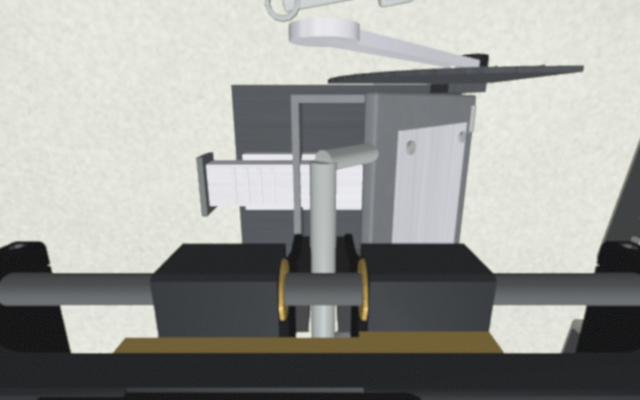

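```bash
python3 - <<'E'
from h import *
s=st(); W=cam('wrist',s)
for u,v in ((198.5,158),(202,215)): print(wf(onz(W,u,v,.04)).round(4))
print(job_done())
E
```

```text
13.72 [0.6205 0.1448 0.183 ] [ -1.96  -1.13 -11.04] [-0.66  0.35  0.46  1.57 -0.16  1.26 -0.05] 0.011
[-0.1551  0.026   0.04  ]
[-0.1571 -0.027   0.04  ]
the job is handed in; nothing more can be done
None
```

The module is seated, and the lid is being held in line with the index arm. I handed the job in at 13.7 s; no verdict is reported.

**Module:** I pushed the end plate with closed fingers and the lid shut. It slid at 1 to 3 N, then stopped hard. The force rose from 11 to 19 N while the tool moved less than 0.1 mm along the push. The outer face of the end plate ended about 157 mm in front of the fixture's origin, inside the 136 to 160 mm range. It was still there in the last picture.

**Lid:** I gripped the bar and raised it along its arc.
- **Angle:** at hand-in the lid angle, worked out from the bar's position, is 0.861 rad. The index arm measured 0.858 to 0.862 rad in the wrist pictures. In the last picture the disc centre is about 0.4 mm further towards the hinge than the bar, which is about 0.003 rad.
- **Holding still:** joint speeds were at most 0.0014 rad/s, and the force on the tool at the handle was about 11 N.

**Checks that disagreed:**
- The bar rolled about 5 mm towards the fingertips during the lift, so the bar's height worked out from the tool no longer matched. I used its horizontal position for the angle instead.
- While I corrected the path, force along the lid's plane reached about 20 N.
- The first rough estimate of the index angle, from the fixed cameras, was 0.847 rad. I replaced it with the closer wrist views.

In the last scene picture the adapter, pot, spanner, driver, tape, meter and notebook looked to be where they started; I compared these by eye only. The index arm was not touched.

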